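# Unlatch the hold-down bar over the casting mould and hold it up

## Task

Open the hold-down bar over the white casting mould so that the slab can be drawn out: take the black latch handle on the bar's coupler and first press the coupler fully down onto its ball with the latch still shut, then, keeping it down, pull the latch out sideways against its spring as far as it goes, and lift the bar by that handle until its coupler is at least 8 cm above where it sat on the ball. Finish while still holding the bar up by the handle, steady; do not put it down or let go. Leave the loose things around it undisturbed.

Things in the scene. Friction and masses are not known exactly. Their poses are not given: they have to be found in the camera images.
- station: fixed casting station: plywood board 440 x 380 x 18 mm with a white mould (240 x 300 mm, top at 93 mm), a ball post at the robot's side and a hinge post (145 mm tall) at the far side; the hold-down bar runs over the mould between them. Origin: under the ball, on the table; x: along the bar from ball to hinge; y: the side to which the latch is pulled (left, seen from the robot); z up
- ball (a point): centre of the steel ball (38 mm diameter) on its post, 105 mm above the table. A collar with a down-turned rim below the ball catches the latch hook.
- socket (a point): point of the bar's coupler (dark steel shell 72 x 60 mm, top 137 mm above the table) that coincides with the ball's centre when it is fully seated; it starts about 9 mm higher, pushed up against the latch by the bar's spring foot. The hinge axis runs along the station's y, 320 mm from the ball along x, 125 mm above the table
- bar: the aluminium hold-down bar, 30 x 25 mm, about 290 mm long, hinged; origin 20 mm above point socket, x along the bar to the hinge. Pressing it down to seat takes 4 to 8 N at the handle, then a hard stop; let go, it springs up again. While it rides high the latch is caught and moves only 3 mm; it is free once the coupler is within 3 mm of seated. Unlatched, the bar weighs about 5 N at the handle and falls when let go
- latch (a joint): travel of the latch (m): 0 shut, grows to the stop at 0.020 as it is pulled to the station's +y (horizontal, across the bar); spring 3.5 N at 0, 8.5 N at 0.020; it springs back when let go. The bar is free to rise from about 0.015 on.
- handle: black upright latch handle over the ball, 24 x 24 x 38 mm, 150 to 188 mm above the table when seated, square to the station; below it a 14 mm neck, then the latch plate (top at 144 mm). Its origin lies 170 mm below point grip; it moves with the latch and tilts with the bar
- grip (a point): middle of the black handle, where to grip it from above with the fingers closing along the station's y; 170 mm above the table and straight above the ball when seated and shut, 45 mm above the hinge axis and 320 mm from it. The handle may swivel between the finger pads as the bar tilts.
- jar: bystander: small amber jar 48 mm across, 60 mm tall, on the board; origin under its centre
- offcut: bystander: wood offcut 70 x 35 x 30 mm on the board; origin under its centre
- cup: bystander: white mixing cup 90 mm across, 110 mm tall; origin under its centre
- bottle: bystander: white bottle 72 mm across, 190 mm tall; origin under its centre
- tin: bystander: steel can 90 mm across, 100 mm tall; origin under its centre
- hammer: bystander: hammer lying on the table; origin under its middle
- brush: bystander: brush lying on the table; origin under its middle

How it is judged:
On the way, in this order (a step that is already met when the one before it is completed fails the run):
1. the coupler is pressed fully down on its ball (to within 3 mm) with the latch still shut (below 6 mm) (z of socket in the frame of ball below 0.003 m and value of joint latch below 0.006 m and contact force between the fingers and handle above 1 N), for 0.1 s.
2. the latch is pulled out by more than 14 mm with the coupler still low (under 20 mm up) (value of joint latch above 0.014 m and z of socket in the frame of ball below 0.02 m), for 0.05 s.
At the end, for the whole second after the job is handed in: The coupler's socket is more than 80 mm above the ball's centre and the bar is still (under 20 mm/s), the fingers hold the latch handle (contact over 2 N), and no bystander has moved more than 30 mm (z of socket in the frame of ball above 0.08 m and linear speed of bar below 0.02 m/s and contact force between the fingers and handle above 2 N and distance of each of jar, offcut, cup, bottle, tin, hammer, brush from where it was at the start of the episode below 0.03 m); the arm keeps its last pose, push and grip.
It fails at once if a bystander is disturbed (moved more than 30 mm) (distance of any of jar, offcut, cup, bottle, tin, hammer, brush from where it was at the start of the episode above 0.03 m).
It also fails if it takes over 35 s, if anything falls off the work surface, if the arm or the gripper's body presses on something with over 40 N, if the wrist force passes 120 N, or if a joint passes its speed limit or range.

## Robot

A 6-joint arm with a two-finger parallel gripper is mounted at the origin on the work surface. World frame = base frame: x ahead of the robot, y to its left, z up, the work surface at z = 0. Lengths are in m, angles in rad, forces in N, time in s.
With the tool pointing down it reaches from about 0.3 to 0.85 m from the base axis. Payload 4.2 kg.
Tool frame: the origin (TCP) lies at the very end of the fingers, on their centre line; the grasp point (between the pads) lies 19 mm behind it; z points along the fingers, y is the line along which they close (so a half turn about z gives the same grasp; the last joint's range is limited). The gripper opens to 91 mm and grips with 3 to 60 N. Pads are 32 mm wide; open, the fingers measure 118 mm over their backs; the gripper's body (76 mm by 178 mm) begins 60 mm behind the grasp point.
Start: joints at [1.096, 0.32, 1.565, -0, 1.257, -0.02], TCP at [0.253, 0.517, 0.214] pointing down, gripper open.
Joint ranges: [-3.11, 3.11], [-0.84, 2.01], [0.21, 2.61], [-1.34, 4.49], [0.05, 2.63], [-2.56, 2.56]. Speed limits (rad/s): [2.57, 2.57, 3.14, 3.14, 3.14, 3.14].

## Interface

Orientations are given as a unit quaternion [x, y, z, w].
In Python, from station import status, camera, camera_model, finish_job gives the robot as it stands.
- The arm moves only by the tool play_rows, never from a script. Its arguments are lists of equal length, an entry for each row: "fingers": the opening, from 0 (shut) to 1 (fully open); "dp": the shift along the tool's x, y, z in m, a list of three; "delta_rot": the turn, a rotation vector about the tool's x, y, z in rad, a list of three. A call has 1 to 10 rows; each row shifts and turns the commanded pose from where the row before left it, along the tool's axes as they then stand; what a row does not reach is not made up. A row lasts 1/8 s, in which the tool goes at most 62.5 mm and 10.7 degrees, less where a joint would pass 70% of its speed; a pose out of reach is approached as far as the arm can. A call is refused whole if a number of a shift passes 0.0625 or a number of a turn 0.188, either way. A call with a gripper value outside its range is refused whole. The fingers move at their own pace and stop on an object; the grip force is fixed at half the most. Time passes only in rows, so rows that do not move let the fingers close. It gives the time, the measured TCP pose, the force, the opening and the grip force at its end, in the units of the state.
- status.state(): the state, without advancing time (a new reading comes with each control period).
- camera(name): name is "side" or "top"; returns the picture (480x640x3 uint8, red, green, blue); there is no depth.
- camera_model(name): a dict with "K" (3x3 intrinsics, pixels), "xyz" and "orientation" of the camera in the world. Camera axes: x right, y down, z forward; pixel columns grow to the right and rows downward; lengths in m; the calibration is good to about 2 mm. A picture is of the moment at which its call begins. camera_model takes no time and is no camera call.
- finish_job(): hands the job in; it is judged then, once.
The state is a dict: "clock": time; "joints": joint angles; "joint_velocities": joint speeds; "joint_torque": joint torques, N m; "ee_pos": TCP position; "ee_rot": TCP orientation; "ft_force": force on the tool from outside, world axes, zero at the start; "moment": the same for the moment, N m; "grip_width": finger opening in m; "gripper_force": force on a finger pad.
Only numpy, scipy, OpenCV 4.12 (cv2) and the standard library are available. Lean on these libraries where they do the work, as an engineer would, in place of code of your own. Each camera call takes 0.05 s, during which the arm holds its last target. There are 200 camera calls.

## Working session

There is one attempt and no reset: what is moved stays moved. The work goes in short steps, Python scripts to look and compute and a tool call to move; the robot and the scene stay as the last step left them, time stands still between calls to the robot, and variables do not carry over. Pictures are saved under pics/ and viewed, at most 10 in all, crops included, and the job is handed in when it is done.

Besides the shell and the picture viewer there is one more tool, called after ">>>" as name(argument=value, ...) on one line, values as JSON. play_rows: Moves the arm, as the interface text tells. Its arguments: {"type":"object","properties":{"fingers":{"type":"array","items":{"type":"number"}},"dp":{"type":"array","items":{"type":"array","items":{"type":"number"}}},"delta_rot":{"type":"array","items":{"type":"array","items":{"type":"number"}}}},"required":["fingers","dp","delta_rot"]}

```bash
mkdir -p pics
python3 - <<'E'
from station import status,camera,camera_model
import cv2
for n in("top","side"):
    cv2.imwrite(f"pics/{n}0.png",camera(n)[:,:,::-1]); m=camera_model(n); print(n,m)
print(status.state())
E
```

```text
top {'K': array([[472.94576393,   0.        , 311.06753193],
       [  0.        , 472.94576393, 236.54811011],
       [  0.        ,   0.        ,   1.        ]]), 'xyz': array([ 0.20450201, -0.0060132 ,  1.48012147]), 'orientation': array([ 0.71395822, -0.69356503,  0.07210821, -0.06349497])}
side {'K': array([[583.07748836,   0.        , 323.57704843],
       [  0.        , 583.07748836, 235.74647996],
       [  0.        ,   0.        ,   1.        ]]), 'xyz': array([ 0.39129297, -0.98831815,  1.13758618]), 'orientation': array([ 0.92463091, -0.05554436,  0.01277871, -0.37657563])}
{'clock': 0.1, 'joints': array([ 1.09599843e+00,  3.20228579e-01,  1.56553044e+00, -3.38666751e-06,
        1.25737439e+00, -1.99919399e-02]), 'joint_velocities': array([ 0.00035405, -0.00198362, -0.00283264,  0.00099283, -0.00027356,
       -0.00176219]), 'joint_torque': array([ 5.84162772e-04, -4.13330805e+01, -2.32509238e+01,  7.30306841e-02,
        4.21950035e-02, -4.32831166e-05]), 'ee_pos': array([0.25238884, 0.51616603, 0.21321432]), 'ee_rot': array([ 2.25447551e-01,  9.74255002e-01, -7.47314283e-04, -1.87087284e-04]), 'ft_force': array([-0.31939989,  0.42789135, -0.37255045]), 'moment': array([-0.01234675,  0.02256413, -0.06519158]), 'gripper_force': 0.0, 'grip_width': 0.09130593944868243}
```

View pics/top0.png

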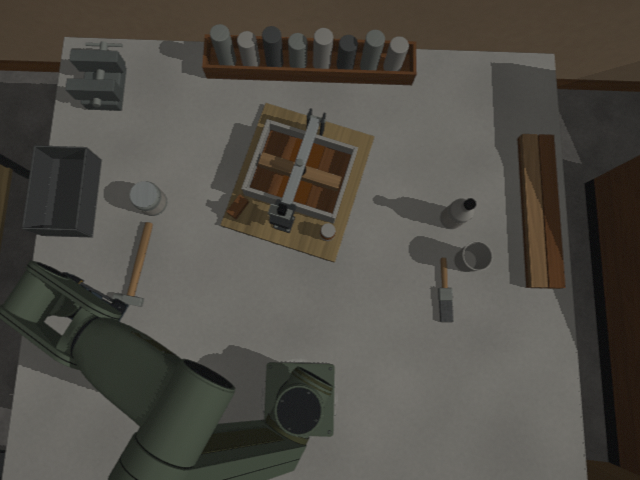

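View pics/side0.png

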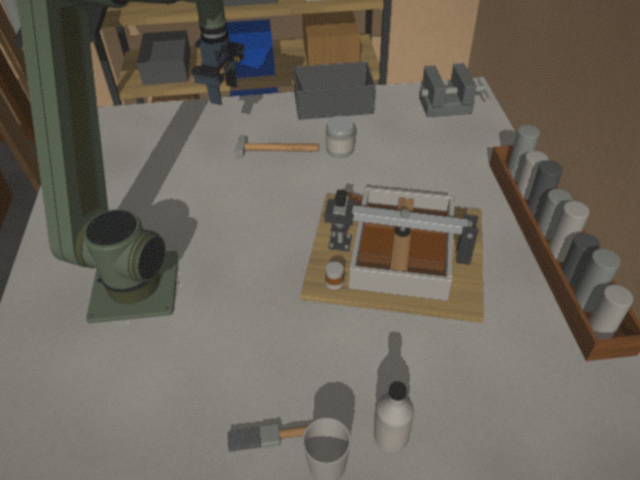

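The top view shows the board with corners near (267,104), (373,135), (335,261) and (221,225), the coupler near (281,215) and the hinge near (316,122). In the side view the handle is near (341,200), and the jar stands at the robot side, right of the coupler. I'll take enlarged crops next.

Run:
```python
import cv2,numpy as np
a=cv2.imread("pics/top0.png")[95:270,210:385]; b=cv2.imread("pics/side0.png")[170:270,300:400]
a=cv2.resize(a,(700,700),interpolation=cv2.INTER_CUBIC)[:600]
a=cv2.resize(cv2.imread("pics/top0.png")[185:245,245:345],(800,480),interpolation=cv2.INTER_CUBIC)
b=cv2.resize(cv2.imread("pics/side0.png")[175:255,310:410],(700,560),interpolation=cv2.INTER_CUBIC)
cv2.imwrite("pics/c1.png",cv2.convertScaleAbs(a,alpha=1.8));cv2.imwrite("pics/c2.png",cv2.convertScaleAbs(b,alpha=1.8))
```

```text
(no output)
```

View pics/c1.png

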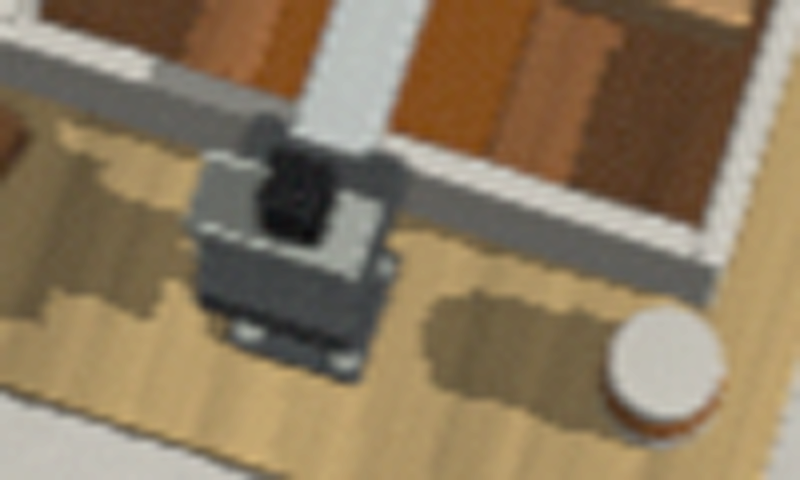

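View pics/c2.png

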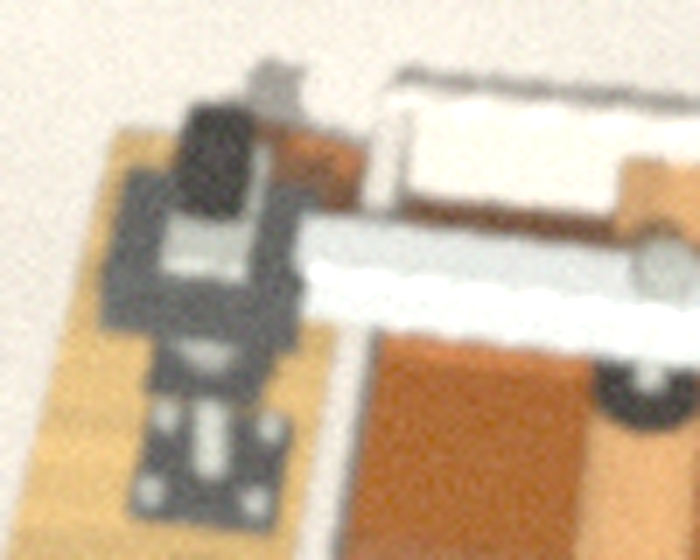

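The top crop shows the handle silhouette centred near (297,196), which is full pixel (282.1,209.5). The side crop shows it near (216,163), which is (340.9,198.3). The jar is about 50 px right of the handle, and the tabletop around it is clear.

```bash
cat > h.py <<'E'
import numpy as np
from scipy.spatial.transform import Rotation as R
from station import status,camera,camera_model
def ray(n,p):
    m=camera_model(n); d=R.from_quat(m["orientation"]).as_matrix()@np.linalg.inv(m["K"])@[p[0],p[1],1]
    return m["xyz"],d/np.linalg.norm(d)
def plane(n,p,z):
    o,d=ray(n,p); return o+d*(z-o[2])/d[2]
def tri(a,b):
    (o1,d1),(o2,d2)=ray("top",a),ray("side",b)
    s=np.linalg.lstsq(np.c_[d1,-d2],o2-o1,rcond=None)[0]
    p,q=o1+s[0]*d1,o2+s[1]*d2; return (p+q)/2,np.linalg.norm(p-q)
E
python3 - <<'E'
from h import *
g,e=tri((282.1,209.5),(340.9,198.3));print("grip",g,e, plane("top",(282.1,209.5),.179),plane("side",(340.9,198.3),.179))
C=[plane("top",p,.018) for p in((267,104),(373,135),(335,261),(221,225))]
C=np.array(C)[:,:2];print(C)
for i in range(4):
    d=C[(i+1)%4]-C[i];print(np.linalg.norm(d),np.degrees(np.arctan2(d[1],d[0])))
# bar edges near coupler, in c1 -> far end from full picture
n=plane("top",(245+362/8,185+70/8),.145);f=plane("top",(316,122),.140);d=(f-n)[:2];print("bar yaw",np.degrees(np.arctan2(d[1],d[0])))
print("jar top",plane("top",(245+665/8,185+355/8),.078))
s=status.state();print(R.from_quat(s["ee_rot"]).as_matrix())
E
```

```text
grip [0.53479209 0.06596059 0.17660851] 0.001842962812867484 [0.53324171 0.06572884 0.179     ] [0.53535538 0.06367488 0.179     ]
[[ 0.9335557   0.13893545]
 [ 0.83587111 -0.21448003]
 [ 0.41364836 -0.0967543 ]
 [ 0.51753811  0.26518062]]
0.3666671259816846 -105.45088203157003
0.4383279609646754 164.4202665189025
0.3765500771334544 73.98441063621996
0.43475105622892696 -16.8810043974414
bar yaw -16.90168128699115
jar top [ 0.50111542 -0.07045439  0.078     ]
[[-8.98346734e-01  4.39286528e-01 -7.01501794e-04]
 [ 4.39287087e-01  8.98345687e-01 -1.37179262e-03]
 [ 2.75810950e-05 -1.54050610e-03 -9.99998813e-01]]
```

>>> play_rows(fingers=[1, 1, 1, 1, 1, 1, 1, 1, 1, 1], dp=[[0, 0, -0.04], [0, 0, -0.04], [-0.04, -0.035, 0], [-0.04, -0.035, 0], [-0.04, -0.035, 0], [-0.04, -0.035, 0], [-0.04, -0.035, 0], [-0.04, -0.035, 0], [-0.04, -0.035, 0], [-0.04, -0.035, 0]], delta_rot=[[0, 0, -0.086], [0, 0, -0.086], [0, 0, 0], [0, 0, 0], [0, 0, 0], [0, 0, 0], [0, 0, 0], [0, 0, 0], [0, 0, 0], [0, 0, 0]])

```text
clock: 1.35
ee_pos: [0.4823, 0.1568, 0.2937]
ee_rot: [0.141, 0.99, 0.0, -0.0]
ft_force: [0.3, 0.2, -0.1]
grip_width: 0.0914
gripper_force: 0.0
```

```bash
cat > w.py <<'E'
import sys
from h import *
s=status.state();M=R.from_quat(s["ee_rot"]).as_matrix();p=np.array(s["ee_pos"])
t=np.array([float(a) for a in sys.argv[1:4]])
print(s["clock"],p,"tool delta",M.T@(t-p),"yaw",np.degrees(np.arctan2(M[1,1],M[0,1])),"z",M[:,2],s["ft_force"],s["grip_width"])
E
python3 w.py .5345 .0655 .16
```

```text
1.35 [0.48226394 0.1567594  0.29367233] tool delta [-0.07568385 -0.073053    0.13364278] yaw 73.795833649362 z [-4.10661167e-04  8.87125111e-05 -9.99999912e-01] [ 0.31345541  0.17224042 -0.06638288] 0.09136349228512489
```

>>> play_rows(fingers=[1, 1, 1, 1, 1], dp=[[-0.038, -0.0365, 0], [-0.0377, -0.0365, 0], [0, 0, 0.035], [0, 0, 0.035], [0, 0, 0]], delta_rot=[[0, 0, 0], [0, 0, 0], [0, 0, 0], [0, 0, 0], [0, 0, 0]])

```text
clock: 1.98
ee_pos: [0.5321, 0.0668, 0.2212]
ee_rot: [0.141, 0.99, -0.001, -0.003]
ft_force: [-1.6, 0.4, 0.7]
grip_width: 0.0912
gripper_force: 0.0
```

```bash
python3 w.py .5345 .0655 .16
python3 - <<'E'
from h import *
import cv2
a=cv2.resize(camera("top")[170:250,225:335],(770,560),interpolation=cv2.INTER_CUBIC)
b=cv2.resize(camera("side")[140:240,290:410],(720,600),interpolation=cv2.INTER_CUBIC)
cv2.imwrite("pics/d2.png",cv2.convertScaleAbs(b[:,:,::-1],alpha=1.8))
E
```

```text
1.975 [0.53212473 0.06675926 0.22122979] tool delta [-0.00302931 -0.00039     0.06121263] yaw 73.77411997446578 z [-6.93193984e-03 -6.25703917e-04 -9.99975778e-01] [-1.59954659  0.37833449  0.74890178] 0.09116570959990605
```

View pics/d2.png

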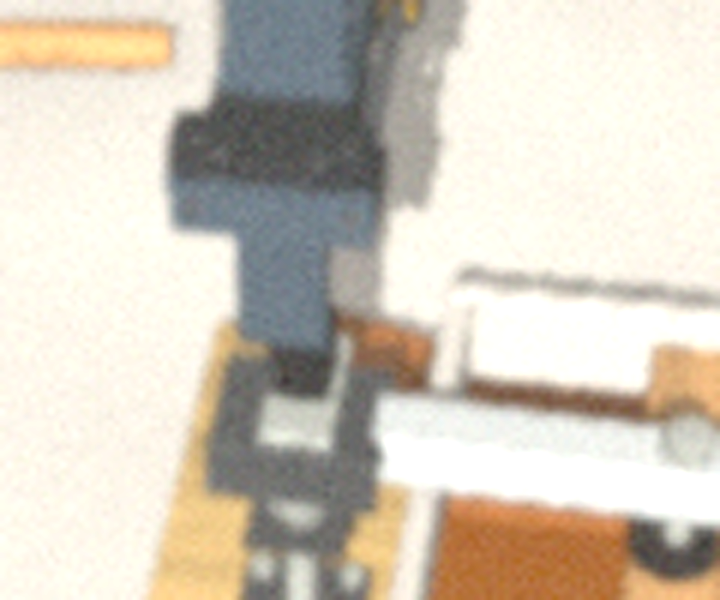

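The side view shows the fingers straddling the handle and centred about 16 crop px (roughly 3–5 mm) short toward the robot. I'll shift slightly in -x, descend and close.

>>> play_rows(fingers=[1, 1, 1, 1], dp=[[-0.003, 0, 0.02], [0, 0, 0.02], [0, 0, 0.02], [0, 0, 0]], delta_rot=[[0, 0, 0], [0, 0, 0], [0, 0, 0], [0, 0, 0]])

```text
clock: 2.58
ee_pos: [0.5371, 0.0666, 0.1644]
ee_rot: [0.141, 0.99, 0.0, 0.0]
ft_force: [-0.2, 0.2, 0.6]
grip_width: 0.0913
gripper_force: 0.0
```

```bash
python3 w.py .5345 .0655 .16
python3 - <<'E'
from h import *
import cv2
b=cv2.resize(camera("side")[140:240,290:410],(720,600),interpolation=cv2.INTER_CUBIC)
cv2.imwrite("pics/d3.png",cv2.convertScaleAbs(b[:,:,::-1],alpha=1.8))
E
```

```text
2.575 [0.53705095 0.06660006 0.16444553] tool delta [ 0.00214354 -0.00176735  0.00444544] yaw 73.82528169178404 z [ 1.59411675e-05  4.57911400e-05 -9.99999999e-01] [-0.19963974  0.2108427   0.6252418 ] 0.09126899733926845
```

View pics/d3.png

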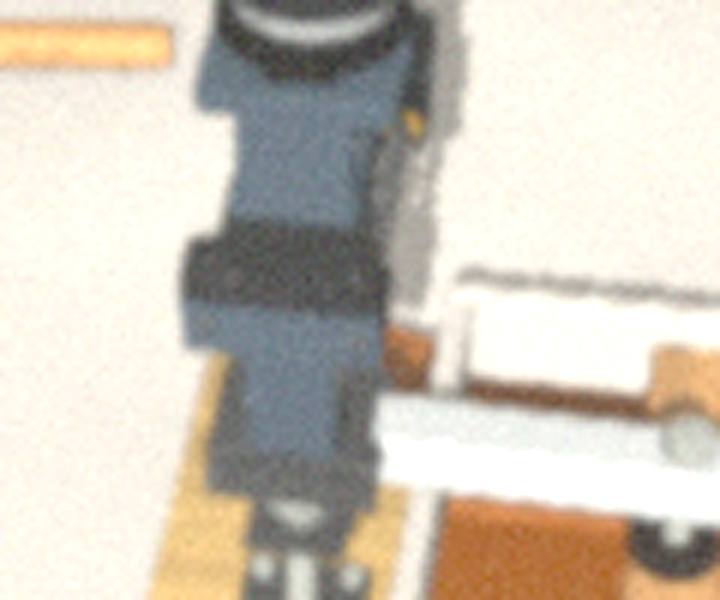

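The near finger now covers the handle (crop x 243–335) and is centred over the coupler. I'll drop 4 mm more and close.

>>> play_rows(fingers=[1, 0, 0, 0, 0, 0, 0, 0], dp=[[0, -0.001, 0.004], [0, 0, 0], [0, 0, 0], [0, 0, 0], [0, 0, 0], [0, 0, 0], [0, 0, 0], [0, 0, 0]], delta_rot=[[0, 0, 0], [0, 0, 0], [0, 0, 0], [0, 0, 0], [0, 0, 0], [0, 0, 0], [0, 0, 0], [0, 0, 0]])

```text
clock: 3.62
ee_pos: [0.5365, 0.065, 0.1599]
ee_rot: [0.141, 0.99, -0.0, -0.0]
ft_force: [-1.1, -5.7, 0.3]
grip_width: 0.0239
gripper_force: 2.6
```

>>> play_rows(fingers=[0, 0, 0, 0], dp=[[0, -0.001, 0], [0, -0.001, 0], [0, 0, 0], [0, 0, 0]], delta_rot=[[0, 0, 0], [0, 0, 0], [0, 0, 0], [0, 0, 0]])

```text
clock: 4.12
ee_pos: [0.5364, 0.0644, 0.1599]
ee_rot: [0.141, 0.99, 0.001, 0.0]
ft_force: [1.1, 5.3, -1.3]
grip_width: 0.0242
gripper_force: 30.0
```

>>> play_rows(fingers=[0, 0, 0, 0, 0], dp=[[0, 0.0005, 0.003], [0.001, 0, 0.003], [0, 0, 0.002], [0, 0, 0], [0, 0, 0]], delta_rot=[[0, 0, 0], [0, 0, 0], [0, 0, 0], [0, 0, 0], [0, 0, 0]])

```text
clock: 4.75
ee_pos: [0.5357, 0.0647, 0.1537]
ee_rot: [0.141, 0.99, 0.001, 0.001]
ft_force: [-3.6, 2.8, 8.6]
grip_width: 0.0239
gripper_force: 30.0
```

>>> play_rows(fingers=[0, 0, 0, 0], dp=[[0, 0, 0.002], [0, 0, 0.002], [0, 0, 0], [0, 0, 0]], delta_rot=[[0, 0, 0], [0, 0, 0], [0, 0, 0], [0, 0, 0]])

```text
clock: 5.25
ee_pos: [0.5354, 0.0647, 0.1508]
ee_rot: [0.141, 0.99, 0.001, 0.001]
ft_force: [-6.3, 3.4, 15.7]
grip_width: 0.0237
gripper_force: 30.0
```

>>> play_rows(fingers=[0, 0, 0, 0], dp=[[0.001, 0, 0.002], [0, 0, 0], [0, 0, 0], [0, 0, 0]], delta_rot=[[0, 0, 0], [0, 0, 0], [0, 0, 0], [0, 0, 0]])

```text
clock: 5.75
ee_pos: [0.5354, 0.0648, 0.1507]
ee_rot: [0.141, 0.99, 0.001, 0.002]
ft_force: [-6.5, 2.9, 24.5]
grip_width: 0.024
gripper_force: 30.0
```

>>> play_rows(fingers=[0, 0, 0, 0, 0, 0, 0, 0], dp=[[0, 0.003, -0.001], [0, 0.004, 0], [0, 0.004, 0], [0, 0.004, 0], [0, 0.004, 0], [0, 0.002, 0], [0, 0, 0], [0, 0, 0]], delta_rot=[[0, 0, 0], [0, 0, 0], [0, 0, 0], [0, 0, 0], [0, 0, 0], [0, 0, 0], [0, 0, 0], [0, 0, 0]])

```text
clock: 6.75
ee_pos: [0.5406, 0.0825, 0.1508]
ee_rot: [0.141, 0.99, -0.001, 0.002]
ft_force: [-5.7, -6.6, 20.9]
grip_width: 0.0237
gripper_force: 30.0
```

```bash
python3 w.py .5354 .0648 .1507
```

```text
6.75 [0.54055332 0.08252157 0.15079639] tool delta [ 4.54900820e-06 -1.84553739e-02  1.39177044e-04] yaw 73.7983070517827 z [ 0.00315024 -0.00333073 -0.99998949] [-5.73640474 -6.63553103 20.9244604 ] 0.023669115454442717
```

>>> play_rows(fingers=[0, 0, 0, 0], dp=[[0, 0.002, -0.001], [0, 0.001, -0.001], [0, 0, 0], [0, 0, 0]], delta_rot=[[0, 0, 0], [0, 0, 0], [0, 0, 0], [0, 0, 0]])

```text
clock: 7.25
ee_pos: [0.541, 0.0842, 0.1509]
ee_rot: [0.141, 0.99, -0.003, 0.001]
ft_force: [-4.6, -10.6, 11.4]
grip_width: 0.0241
gripper_force: 30.0
```

```bash
python3 w.py .5354 .0648 .1507
```

```text
7.25 [0.5409786  0.08421048 0.15086297] tool delta [-5.31223142e-05 -2.01950859e-02  2.63948229e-04] yaw 73.81256962086468 z [ 0.00116201 -0.0055366  -0.999984  ] [ -4.59707215 -10.63844475  11.37831383] 0.024065151861770932
```

>>> play_rows(fingers=[0, 0, 0, 0, 0, 0, 0, 0], dp=[[0, 0, -0.002], [-0.0005, 0, -0.0064], [-0.0005, 0, -0.0064], [-0.0005, 0, -0.0064], [-0.0005, 0, -0.0064], [-0.0005, 0, -0.0064], [0, 0, 0], [0, 0, 0]], delta_rot=[[0, 0, 0], [0, 0.02, 0], [0, 0.02, 0], [0, 0.02, 0], [0, 0.02, 0], [0, 0.02, 0], [0, 0, 0], [0, 0, 0]])

```text
clock: 8.25
ee_pos: [0.5447, 0.083, 0.1818]
ee_rot: [0.141, 0.989, 0.004, -0.049]
ft_force: [0.0, -9.5, -4.4]
grip_width: 0.0238
gripper_force: 30.0
```

```bash
python3 w.py .541 .0842 .1509
python3 - <<'E'
from h import *
import cv2
b=cv2.resize(camera("side")[140:270,290:490],(800,520),interpolation=cv2.INTER_CUBIC)
cv2.imwrite("pics/d4.png",cv2.convertScaleAbs(b[:,:,::-1],alpha=1.8))
E
```

```text
8.25 [0.54467865 0.08301573 0.18182123] tool delta [0.00079749 0.00029164 0.03115022] yaw 73.78651869680101 z [-0.09624856  0.02190049 -0.99511637] [ 0.01337335 -9.45812625 -4.38497452] 0.023791734513135224
```

View pics/d4.png

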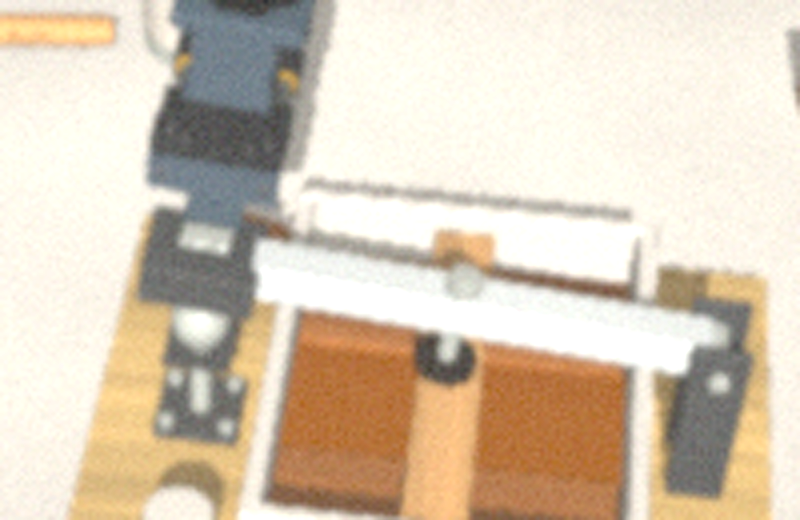

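The bar has lifted with the handle: the ball is exposed at about (200,322) and the wrist carries the bar's weight (about 4 N). I'll continue along the arc.

>>> play_rows(fingers=[0, 0, 0, 0, 0, 0, 0, 0, 0, 0], dp=[[-0.0005, 0, -0.0064], [-0.0005, 0, -0.0064], [-0.0005, 0, -0.0064], [-0.0005, 0, -0.0064], [-0.0005, 0, -0.0064], [-0.0005, 0, -0.0064], [-0.0005, 0, -0.0064], [-0.0005, 0, -0.0064], [-0.0005, 0, -0.0064], [-0.0005, 0, -0.0064]], delta_rot=[[0, 0.02, 0], [0, 0.02, 0], [0, 0.02, 0], [0, 0.02, 0], [0, 0.02, 0], [0, 0.02, 0], [0, 0.02, 0], [0, 0.02, 0], [0, 0.02, 0], [0, 0.02, 0]])

```text
clock: 9.55
ee_pos: [0.5615, 0.0779, 0.2432]
ee_rot: [0.14, 0.979, 0.018, -0.148]
ft_force: [0.5, -9.7, -5.7]
grip_width: 0.024
gripper_force: 30.0
```

>>> play_rows(fingers=[0, 0, 0, 0, 0, 0], dp=[[-0.0005, 0, -0.0064], [0, 0, 0], [0, 0, 0], [0, 0, 0], [0, 0, 0], [0, 0, 0]], delta_rot=[[0, 0.02, 0], [0, 0, 0], [0, 0, 0], [0, 0, 0], [0, 0, 0], [0, 0, 0]])

```text
clock: 10.3
ee_pos: [0.5637, 0.0773, 0.2489]
ee_rot: [0.14, 0.977, 0.019, -0.157]
ft_force: [0.6, -8.8, -5.4]
grip_width: 0.0245
gripper_force: 30.0
```

```bash
python3 w.py .541 .0842 .1509
python3 - <<'E'
from h import *
import cv2
b=cv2.resize(camera("side")[120:310,270:510],(720,570),interpolation=cv2.INTER_CUBIC)
cv2.imwrite("pics/d5.png",cv2.convertScaleAbs(b[:,:,::-1],alpha=1.8))
E
```

```text
10.3 [0.56373296 0.07727478 0.24890161] tool delta [-0.00807123  0.00092393  0.10051399] yaw 73.73676739965522 z [-0.30191618  0.08159234 -0.94983646] [ 0.62242258 -8.79098683 -5.44693845] 0.024483464949539097
```

View pics/d5.png

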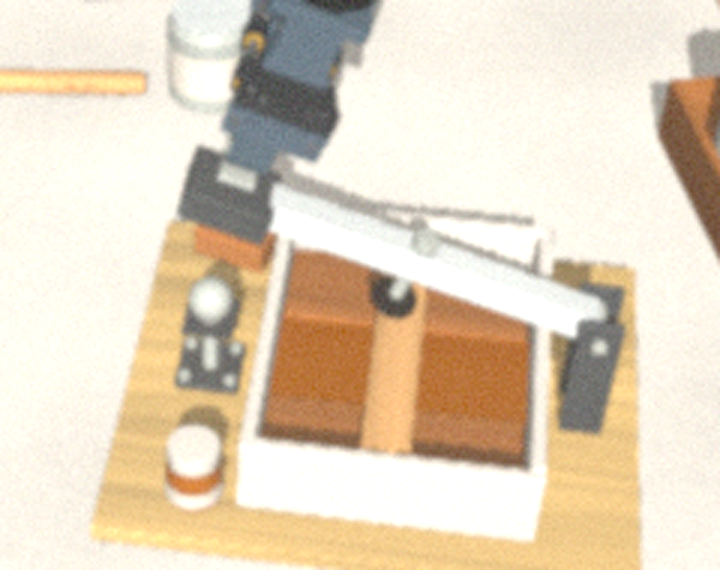

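The bar is held high, tilted about 18° (coupler about 10 cm up), and the jar and offcut are in place. The TCP rose 98 mm with steady forces.

```bash
python3 -c "
from station import finish_job
print(finish_job())"
```

```text
the job is handed in; nothing more can be done
None
```

The job is handed in: I pressed the coupler down to its hard stop with the latch shut, pulled the latch out about 20 mm to its stop, and lifted the bar by the handle; the coupler is about 10 cm up (estimated from the arm's pose), still gripped and steady; the loose things in my last, partial view looked undisturbed; the final verdict was not shown.

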